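# Stir the small beads through the sorting pot

### The job

Take the wooden stirring stick from its leaning rest and stir the beads on the perforated plate in the clear pot until all four small blue beads have dropped through the holes; the large yellow ones stay on the plate. Touch the beads only with the stick, never with the gripper, and keep every bead in the pot. Then stand the stick back in its rest, let go, and leave the mug, ink bottle and paint jar where they stand.

Things in the scene. Friction and masses are not known exactly. Their poses are not given: they have to be found in the camera images.
- pot: Fixed clear plastic pot with a blue rim, round, upright: 160 mm outside, 152 mm inside diameter, 105 mm high. Origin: centre of its underside, on the desk, z up. A fixed white plate lies inside, level and solid in the middle, with four 21 mm holes centred at x = +-37, y = +-37 mm in the pot's frame. Beads start on the plate's solid parts, none within 9 mm of its centre. Pot floor 5 mm thick.
- pot_rim (a point): Centre of the pot's mouth, 105 mm above its underside. The plate (4 mm thick) is flat out to 62 mm from the axis, then slopes up at 50 degrees to the wall. It was pushed in by hand: its flat top lies somewhere 45 to 65 mm below this rim, 40 to 60 mm above the pot's underside. The height is not given: feel for it. Under it the pot is empty.
- rest: Fixed wooden stick rest: a dark base 100 x 70 x 12 mm with a square wooden sleeve, 34 mm wide outside, 24 mm bore, 55 mm deep, that leans 22 degrees from vertical: its mouth leans towards the rest's -x. Origin: on the underside of the base, on the desk, z up.
- rest_mouth (a point): Centre of the open upper end of the sleeve's bore. The bore's axis runs from rest_foot up to this point.
- rest_foot (a point): Centre of the bore's floor, 55 mm below the mouth along the bore.
- stick: Loose wooden stirring stick, 150 mm long, about 25 g: a straight round rod, 12 mm diameter, whose upper 65 mm are a square handle, 18 x 18 mm, flats facing its x and y, with a red band. It starts standing in the rest, leaning with it and some 12 degrees more (loose fit), its y axis level. Origin: centre of its lower end; z runs along it to its upper end.
- stick_tip (a point): Centre of the stick's lower end (the stirring end).
- stick_top (a point): Centre of the stick's upper end (red band), 150 mm from the tip.
- small0_center (a point): Centre of a small blue steel bead: ball of 14 mm diameter, 11 g, lying on the plate in the pot; it falls through a 21 mm hole and then lies about 12 mm above the pot's underside.
- small1_center (a point): Centre of a small blue steel bead: ball of 14 mm diameter, 11 g, lying on the plate in the pot; it falls through a 21 mm hole and then lies about 12 mm above the pot's underside.
- small2_center (a point): Centre of a small blue steel bead: ball of 14 mm diameter, 11 g, lying on the plate in the pot; it falls through a 21 mm hole and then lies about 12 mm above the pot's underside.
- small3_center (a point): Centre of a small blue steel bead: ball of 14 mm diameter, 11 g, lying on the plate in the pot; it falls through a 21 mm hole and then lies about 12 mm above the pot's underside.
- large0_center (a point): Centre of a large yellow bead: ball of 26 mm diameter, about 22 g, lying on the plate in the pot; too big for the holes, though it can sit in one and block it.
- large1_center (a point): Centre of a large yellow bead: ball of 26 mm diameter, about 22 g, lying on the plate in the pot; too big for the holes, though it can sit in one and block it.
- mug: Bystander: loose white mug, 80 mm diameter, 90 mm high, handle to its +y. Origin: centre of its underside.
- ink: Bystander: loose amber ink bottle, 40 mm diameter, 85 mm high. Origin: centre of its underside.
- paint_jar: Bystander: loose glass paint jar, 60 mm diameter, 65 mm high. Origin: centre of its underside.

How it is judged:
By the outcome, as a careful person would: the job done as asked, in the order asked, and still so for the second after the job is handed in, with the robot touching nothing.
It also fails if it takes over 72 s, if anything falls off the work surface, if the arm or the gripper's body presses on something with over 40 N, if the wrist force passes 120 N, or if a joint passes its speed limit or range.

### The arm

A 6-joint arm with a two-finger parallel gripper is mounted at the origin on the work surface. World frame = base frame: x ahead of the robot, y to its left, z up, the work surface at z = 0. Lengths are in mm, angles in rad, forces in N, time in s.
With the tool pointing down it reaches from about 325 to 900 mm from the base axis. Payload 6.1 kg.
Tool frame: the origin (TCP) lies at the very end of the fingers, on their centre line; the grasp point (between the pads) lies 19 mm behind it; z points along the fingers, y is the line along which they close (so a half turn about z gives the same grasp; the last joint's range is limited). The gripper opens to 87 mm and grips with 3 to 60 N. Pads are 19 mm wide; open, the fingers measure 117 mm over their backs; the gripper's body (75 mm by 190 mm) begins 51 mm behind the grasp point.
Start: joints at [1.013, 0.22, 1.526, -0, 1.395, -0.126], TCP at [261.564, 567.627, 222.538] pointing down, gripper open.
Joint ranges: [-2.98, 2.98], [-0.91, 2.08], [0.09, 2.57], [-1.24, 4.39], [0.2, 2.65], [-2.68, 2.68]. Speed limits (rad/s): [2.57, 2.57, 3.01, 3.14, 3.14, 3.14].

### API

Orientations are given as a unit quaternion [x, y, z, w].
In Python, from bench import ctrl, viewer gives the robot as it stands. The module is installed in compiled form; this text tells all that it offers.
- The arm moves only by the tool step_arm, never from a script. Its argument "deltas" is text: rows parted by semicolons, each of 7 numbers parted by spaces: the opening, from -1 (shut) to 1 (fully open), then the shift along the tool's x, y, z each as a share of 0.15 m, from -1 to 1, then the turn, a rotation vector about the tool's x, y, z each as a share of 1.5 rad, from -1 to 1. In form: fingers dx dy dz rx ry rz; .... A call has 1 to 20 rows; each row is the pose to reach, as a shift and turn from the pose commanded when the call began, along the tool's axes at that moment; what a row does not reach only later rows make up. A row lasts 1/12 s, in which the tool goes at most 41.7 mm and 7.16 degrees, less where a joint would pass 70% of its speed; a pose out of reach is approached as far as the arm can. A call with a number of a shift or a turn outside -1 to 1 is refused whole. A call with a gripper value outside its range is refused whole. The fingers move at their own pace and stop on an object; the grip force is fixed at half the most. Time passes only in rows, so rows that repeat a pose let the fingers close. It gives the time, the measured TCP pose, the force, the opening and the grip force at its end, in the units of the state.
- ctrl.read_state(): the state, without advancing time (a new reading comes with each control period).
- viewer.get_image(name): name is "scene" or "side" or "wrist"; returns a dict with "pixels" (480x640x3 uint8, red, green, blue), "z_map" (480x640 float32, mm along the optical axis (not along the pixel's ray), 0 where there is no reading), "fx", "fy", "cx", "cy" (pixels), "eye" and "rotation" of the camera in the world. Camera axes: x right, y up, looking along -z (the intrinsics and any distortion apply to the point x, -y, -z); pixel columns grow to the right and rows downward; lengths in mm; the calibration is good to about 2 mm. A picture is of the moment at which its call begins.
- ctrl.hand_in(): hands the job in; it is judged then, once.
The state is a dict: "t": time; "q": joint angles; "joint_vel": joint speeds; "tau": joint torques, N m; "tool_pos": TCP position; "tool_rot": TCP orientation; "force": force on the tool from outside, world axes, zero at the start; "wrist_torque": the same for the moment, N m; "grip_width": opening from 0.0 (shut) to 1.0 (fully open); "gripper_force": force on a finger pad.
Only numpy, scipy, OpenCV 4.12 (cv2) and the standard library are available. Lean on these libraries where they do the work, as an engineer would, in place of code of your own. Each camera call takes 0.05 s, during which the arm holds its last target. There are 200 camera calls.

## Working session

There is one attempt and no reset: what is moved stays moved. The work goes in short steps, Python scripts to look and compute and a tool call to move; the robot and the scene stay as the last step left them, time stands still between calls to the robot, and variables do not carry over. Pictures are saved under pics/ and viewed, at most 10 in all, crops included, and the job is handed in when it is done.

Besides the shell and the picture viewer there is one more tool, called after "Request:" by a JSON object that holds its "method" and its "body", one argument or row to a line. step_arm: Moves the arm, as the interface text tells. Its arguments: {"type":"object","properties":{"deltas":{"type":"string"}},"required":["deltas"]}

```bash
mkdir -p pics
python3 - <<'E'
from bench import ctrl, viewer
import cv2,numpy as np
s=ctrl.read_state();print(s)
for n in("scene","side","wrist"):
    im=viewer.get_image(n);np.savez(f"pics/{n}0.npz",**im)
    cv2.imwrite(f"pics/{n}0.png",im["pixels"][:,:,::-1]);print(n,im["eye"],im["rotation"],im["fx"],im["cx"],im["cy"],[k for k in im])
E
```

```text
{'t': 0.0, 'q': array([ 1.01288825e+00,  2.21223577e-01,  1.52763399e+00,  1.45383798e-05,
        1.39468858e+00, -1.26072967e-01]), 'joint_vel': array([-0.00059197,  0.00086954, -0.00281539, -0.0015864 , -0.00040285,
       -0.00037834]), 'tau': array([ 1.71636690e-03, -4.94610929e+01, -3.87384975e+01,  7.00790319e-02,
        5.69559750e-02, -1.57037794e-04]), 'tool_pos': array([261.23493533, 567.09514609, 221.4267265 ]), 'tool_rot': array([ 2.14244915e-01,  9.76779485e-01, -9.17781053e-04, -3.34305278e-04]), 'force': array([-0.3039538 ,  0.31451886,  0.16222361]), 'wrist_torque': array([ 0.02465439, -0.00068315, -0.00051258]), 'gripper_force': 0.0, 'grip_width': 0.995945651129585}
scene [1429.38051422  376.43751791  870.34945832] [0.23513046 0.36129192 0.76189763 0.48341889] 586.195528036438 328.81741558099327 247.34688389544922 ['pixels', 'z_map', 'fx', 'fy', 'cx', 'cy', 'eye', 'rotation']
side [419.40653872 677.37603264 946.75414753] [-0.03950408  0.34991734  0.92740478 -0.12616519] 468.789402592643 324.68210596625096 238.8665559069809 ['pixels', 'z_map', 'fx', 'fy', 'cx', 'cy', 'eye', 'rotation']
wrist [193.49172482 599.11684152 384.19891615] [-0.11704084 -0.0740898   0.53367299  0.83426931] 335.9796563044401 322.00524998160915 238.7497192703973 ['pixels', 'z_map', 'fx', 'fy', 'cx', 'cy', 'eye', 'rotation']
```

View pics/scene0.png

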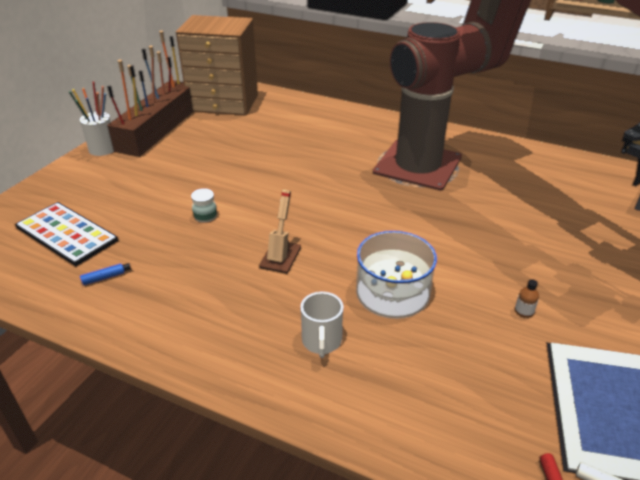

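View pics/side0.png

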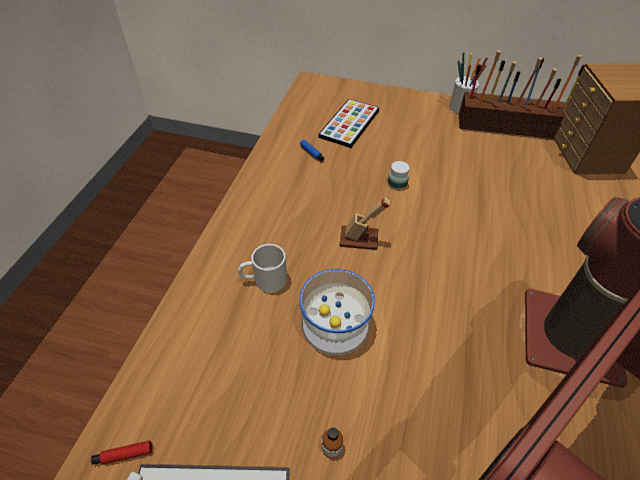

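Scene: the pot is at about (396,270), the rest at (280,250) with the stick top at (286,193). Side: the pot is at (337,310), the rest at (360,235) and the stick top at (385,203). Next I'll enlarge these areas.

```bash
cat > h.py <<'E'
import numpy as np,cv2
from scipy.spatial.transform import Rotation as R
def load(n): return dict(np.load(f"pics/{n}.npz"))
def proj(im,P):
    p=R.from_quat(im["rotation"]).inv().apply(np.atleast_2d(P)-im["eye"])
    return np.c_[im["cx"]+im["fx"]*p[:,0]/-p[:,2], im["cy"]+im["fy"]*p[:,1]/p[:,2]]
def ray(im,u,v):
    return R.from_quat(im["rotation"]).apply([(u-im["cx"])/im["fx"],-(v-im["cy"])/im["fy"],-1])
def onz(im,u,v,z):
    d=ray(im,u,v);return im["eye"]+d*(z-im["eye"][2])/d[2]
def dep(im,u,v): return im["eye"]+ray(im,u,v)*im["z_map"][int(round(v)),int(round(u))]
def tri(a,ua,b,ub):
    da,db=ray(a,*ua),ray(b,*ub);A=np.c_[da,-db]
    t=np.linalg.lstsq(A,b["eye"]-a["eye"],rcond=None)[0]
    p,q=a["eye"]+da*t[0],b["eye"]+db*t[1];return (p+q)/2,np.linalg.norm(p-q)
def crop(im,u,v,w,h,s):
    return cv2.resize(im["pixels"][v:v+h,u:u+w,::-1],None,fx=s,fy=s,interpolation=cv2.INTER_CUBIC)
E
python3 - <<'E'
from h import *
a=load("side0");b=load("scene0")
L=np.vstack([crop(a,295,265,80,60,5),crop(a,330,190,80,60,5)])
M=np.vstack([crop(b,350,230,100,75,4),crop(b,240,185,80,100,3)[:300,:]])
M2=np.zeros((600,400,3),np.uint8);M2[:M.shape[0]] if 0 else None
E
python3 - <<'E'
from h import *
a=load("side0");b=load("scene0")
C=np.zeros((600,800,3),np.uint8)
C[:300,:400]=crop(a,297,265,80,60,5);C[300:,:400]=crop(a,330,192,80,60,5)
C[:300,400:]=crop(b,350,230,100,75,4);C[300:,400:]=crop(b,230,185,100,75+0,4)
for x in range(0,800,50):C[::300,x]=0
cv2.imwrite("pics/comp.png",C)
print(a["fx"],a["fy"])
for u,v in[(360,235),(385,203),(269,270),(400,172),(333,437),(337,305)]:print(u,v,dep(a,u,v).round())
for u,v in[(280,238),(286,193),(396,270),(204,200)]:print(u,v,dep(b,u,v).round())
E
```

```text
468.789402592643 468.789402592643
360 235 [ 531. -139.   31.]
385 203 [ 480. -157.  145.]
269 270 [703.  72.  85.]
400 172 [ 468. -380.   63.]
333 437 [467. 395.  87.]
337 305 [533.  98.  47.]
280 238 [ 548. -145.   73.]
286 193 [ 485. -160.  149.]
396 270 [513. 116.  50.]
204 200 [ 487. -388.   64.]Traceback (most recent call last):
  File "<stdin>", line 4, in <module>
    return _nx.concatenate(arrs, 0, dtype=dtype, casting=casting)
           ~~~~~~~~~~~~~~~^^^^^^^^^^^^^^^^^^^^^^^^^^^^^^^^^^^^^^^
ValueError: all the input array dimensions except for the concatenation axis must match exactly, but along dimension 1, the array at index 0 has size 400 and the array at index 1 has size 240
```

View pics/comp.png

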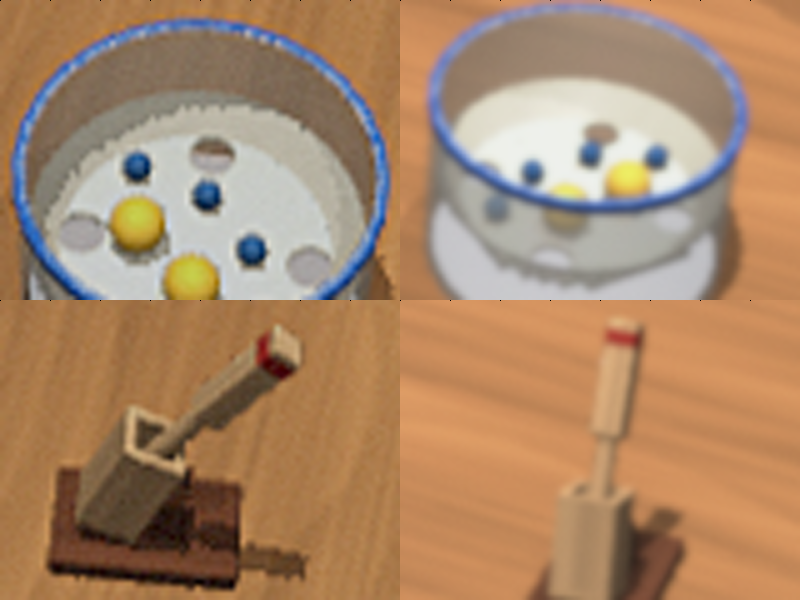

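The side crop shows the beads on the plate: blue at (137,166), (207,195) and (251,250), with a fourth behind the rim, and yellow at (137,223) and (191,280). The holes are at (213,154), (82,232) and (308,266). The stick leans out of the sleeve, with its top face at (285,345) in side and (625,322) in scene. I'll fit the poses from these.

```bash
cat > fit.py <<'E'
from h import *
from scipy.optimize import least_squares
a=load("side0");b=load("scene0")
pts=[]
for im in(a,b):
    p=im["pixels"].astype(int);m=(p[...,2]>p[...,0]+50)&(p[...,2]>110)
    v,u=np.nonzero(m);sel=[(x,y) for x,y in zip(u,v) if (im is a and 295<x<380 and 265<y<345) or (im is b and 352<x<442 and 228<y<290)]
    P=np.array([onz(im,x,y,105) for x,y in sel])[:,:2];
    c0=np.median(P,0)
    f=least_squares(lambda c:np.hypot(*(P-c[:2]).T)-c[2],[*c0,78],loss="soft_l1",f_scale=1);print("rim",len(P),f.x.round(1));pts.append(f.x)
S=lambda x,y:(297+x/5-.4,265+y/5-.4); T=lambda x,y:(350+(x-400)/4-.4,230+y/4-.4)
S2=lambda x,y:(330+x/5-.4,192+(y-300)/5-.4); T2=lambda x,y:(230+(x-400)/4-.4,185+(y-300)/4-.4)
for n,s,t in[("hole",(213,154),(600,134)),("b",(137,166),(533,172)),("b",(207,195),(590,154)),("b",(251,250),(656,157)),("y",(137,223),(566,205)),("y",(191,280),(628,183))]:
    for t_ in [t]: print(n,tri(a,S(*s),b,T(*t_)), dep(a,*S(*s)).round())
print("top",tri(a,S2(285,345),b,T2(625,322)))
print("handle low",tri(a,S2(194,402),b,T2(611,437)))
print("mouth corners", [tri(a,S2(*p),b,T2(*q)) for p,q in[((130,408),(632,489)),((186,472),(553,500))]])
print("base",[onz(a,*S2(*p),z).round(1) for p,z in[((58,468),12),((240,487),12),((237,587),0),((50,570),0)]])
# depth cloud of sleeve/stick in side view
v,u=np.mgrid[185:255,325:405];P=np.array([dep(a,x,y) for x,y in zip(u.ravel(),v.ravel())])
np.save("pics/cl.npy",P)
q=P[(abs(P[:,2]-12)<4)&(abs(P[:,0]-535)<90)&(abs(P[:,1]+140)<70)];print(len(q),cv2.minAreaRect(q[:,:2].astype(np.float32)))
for nme,u,v in[("mug",269,0),]:pass
pl=[dep(a,*S(x,y)) for x,y in[(170,260),(100,250),(230,220),(170,170),(290,230)]];print(np.round(pl))
E
python3 fit.py
```

```text
rim 449 [531.1 118.8  78.5]
rim 344 [530.2 117.8  78.6]
hole (array([530.74911654, 117.7912343 ,  95.4106037 ]), np.float64(23.968909344809784)) [540.  45.   8.]
b (array([562.23207488, 103.88766436,  75.42248762]), np.float64(3.087333354942634)) [566.  92.  54.]
b (array([529.65508276, 118.08700426,  74.56116415]), np.float64(11.271813434926369)) [532.  96.  50.]
b (array([506.11153387, 142.94025935,  68.77939696]), np.float64(22.22514982766072)) [506. 120.  52.]
y (array([557.45361549, 121.27213772,  56.08104893]), np.float64(1.9956042034027208)) [556. 127.  64.]
y (array([527.01024627, 144.00847204,  56.19329038]), np.float64(0.7078362680157683)) [526. 149.  63.]
top (array([ 477.56437574, -163.67890998,  149.83648262]), np.float64(3.3725640569145403))
handle low (array([ 518.15783568, -154.55033632,  103.62909933]), np.float64(2.654375222152117))
mouth corners [(array([ 548.771214  , -130.00314533,  104.6009654 ]), np.float64(18.055830733811813)), (array([ 518.67620326, -186.5152389 ,   36.17375513]), np.float64(23.119305699373495))]
base [array([ 589.9, -177.1,   12. ]), array([ 491.7, -190.6,   12. ]), array([ 480.6, -130.8,    0. ]), array([ 578.5, -115.1,    0. ])]
448 ((536.335693359375, -153.64178466796875), (99.15324401855469, 72.87010955810547), 10.934730529785156)
[[537. 143.  65.]
 [572. 132.  43.]
 [419. 677. 947.]
 [552.  83.  43.]
 [492.  98.  41.]]
```

```bash
cat > fit2.py <<'E'
from h import *
from scipy.optimize import least_squares
a=load("side0");b=load("scene0")
S=lambda x,y:(297+x/5-.4,265+y/5-.4); T=lambda x,y:(350+(x-400)/4-.4,230+y/4-.4)
for n,s,t in[("hole",(213,154),(485,170)),("hole",(82,232),(548,258)),("hole",(308,266),(600,134)),("b1",(137,166),(496,208)),("b2",(207,195),(533,172)),("b3",(251,250),(590,154)),("b4",(255,313),(656,157))]:
    p,e=tri(a,S(*s),b,T(*t)); print(n,p.round(1),e.round(1))
P=[]
for im,(u0,u1,v0,v1) in((a,(325,405,185,255)),(b,(250,310,180,275))):
    v,u=np.mgrid[v0:v1,u0:u1];q=np.array([dep(im,x,y) for x,y in zip(u.ravel(),v.ravel())])
    q=q[(q[:,2]>6)&(q[:,2]<170)&(abs(q[:,0]-530)<80)&(abs(q[:,1]+153)<60)];P.append(q);print(len(q))
P=np.vstack(P)
def box(p,h):
    d=abs(p)-h;return np.linalg.norm(np.maximum(d,0),axis=1)+np.minimum(d.max(1),0)
def fr(c,s): # rows local x,y,z: tilt s about y, leaning to -x
    return np.array([[np.cos(s),0,np.sin(s)],[0,1,0],[-np.sin(s),0,np.cos(s)]])
def sd(k):
    x,y,yaw,mx,mz,tx,ty,tz,til=k
    L=(P-[x,y,0])@R.from_euler("z",yaw).as_matrix()
    d=[box(L-[0,0,6],[50,35,6])]
    A=fr(0,np.radians(22));q=(L-[mx,0,mz])@A.T;d.append(box(q+[0,0,29],[17,17,29]))
    A=fr(0,til);q=(L-[tx,ty,tz])@A.T;d.append(box(q+[0,0,32.5],[9,9,32.5]))
    r=np.hypot(q[:,0],q[:,1])-6;d.append(np.maximum(r,abs(q[:,2]+75)-75))
    return np.min(d,0)
f=least_squares(sd,[535,-153,.17,0,70,-55,0,150,.59],loss="soft_l1",f_scale=1.5,x_scale=[1,1,.02,1,1,1,1,1,.02])
k=f.x;print(k.round(3),np.median(abs(sd(k))))
Rz=R.from_euler("z",k[2])
o=np.array([k[0],k[1],0])
ax=lambda s:Rz.apply([-np.sin(s),0,np.cos(s)])
m=o+Rz.apply([k[3],0,k[4]]);foot=m-55*ax(np.radians(22))
t=o+Rz.apply([k[5],k[6],k[7]]);tip=t-150*ax(k[8])
print("mouth",m,"foot",foot,"top",t,"tip",tip,"axis",ax(k[8]),"yaxis",Rz.apply([0,1,0]))
for im in(a,b):print(proj(im,[t,tip,m,foot]).round(1).tolist())
E
python3 fit2.py
```

```text
hole [535.5  67.9  43. ] 0.9
hole [582.6 122.3  40.1] 2.7
hole [480.  113.5  41.8] 1.9
b1 [566.8  86.6  48.1] 2.0
b2 [532.   93.7  48.3] 1.4
b3 [505.8 116.5  48.7] 2.1
b4 [496.5 149.8  52.1] 1.3
1198
1466
[ 5.35452e+02 -1.55728e+02  1.65000e-01 -5.15000e-01  7.30560e+01
 -5.98370e+01  2.21000e-01  1.48712e+02  6.12000e-01] 1.2136025747174495
mouth [ 534.94408508 -155.81241901   73.05622556] foot [ 555.26644743 -152.42123331   22.06111356] top [ 476.39456886 -165.35886573  148.71164541] tip [ 561.34383744 -151.18341016   25.90008965] axis [-0.56632846 -0.09450304  0.81874371] yaxis [-0.1645938   0.98636144  0.        ]
[[387.4, 199.9], [349.5, 230.7], [360.9, 219.2], [351.8, 231.8]]
[[285.9, 190.7], [275.5, 257.0], [278.5, 233.3], [276.5, 256.6]]
```

```bash
cat > plan.py <<'E'
from h import *
from scipy.spatial.transform import Slerp
from bench import ctrl
def Rt(z,y):
    z=np.array(z)/np.linalg.norm(z);y=np.array(y)-np.dot(y,z)*z;y/=np.linalg.norm(y)
    return R.from_matrix(np.c_[np.cross(y,z),y,z])
def now():
    s=ctrl.read_state();return np.array(s["tool_pos"]),R.from_quat(s["tool_rot"])
def calls(way,cur=None):
    p,r=cur or now()
    for P,Q in way:
        P=np.array(P,float);n=1
        while 1:
            sl=Slerp([0,1],R.concatenate([r,Q]));out=[];c,q=p,r
            for i in range(1,n+1):
                c2,q2=p+(P-p)*i/n,sl(i/n)
                out.append(np.r_[q.inv().apply(c2-c)/150,(q.inv()*q2).as_rotvec()/1.5]);c,q=c2,q2
            if np.abs(out).max()<=1:break
            n+=1
        for o in out:
            rows=max(np.linalg.norm(o[:3])*150/41.7,np.degrees(np.linalg.norm(o[3:])*1.5)/7.16)
            print(o.round(3).tolist(),"rows",round(rows,1))
        p,r=P,Q
    return p,r
AX=np.array([-.566,-.0945,.8187]);AX/=np.linalg.norm(AX);YR=np.array([.1646,-.9864,0]);TIP=np.array([561.3,-151.2,25.9])
RG=Rt(-AX,YR);RV=Rt([0,0,-1],YR)
E
python3 - <<'E'
from plan import *
calls([((480,250,300),RV),(TIP+187*AX,RG)])
E
```

```text
[-0.736, -0.437, -0.173, -0.0, 0.0, 0.565] rows 6.8
[-0.815, 0.263, -0.174, -0.0, 0.0, 0.565] rows 6.8
[-0.341, 0.785, -0.174, -0.0, 0.0, 0.565] rows 6.8
[-0.207, 0.909, 0.269, 0.0, 0.136, -0.0] rows 3.5
[-0.257, 0.909, 0.221, 0.0, 0.136, -0.0] rows 3.5
[-0.297, 0.909, 0.165, 0.0, 0.136, -0.0] rows 3.5
```

Request:
{"method": "step_arm", "body": {
  "deltas": "1 -0.735 -0.435 -0.175 0 0 0.565; 1 -0.735 -0.435 -0.175 0 0 0.565; 1 -0.735 -0.435 -0.175 0 0 0.565; 1 -0.735 -0.435 -0.175 0 0 0.565; 1 -0.735 -0.435 -0.175 0 0 0.565; 1 -0.735 -0.435 -0.175 0 0 0.565; 1 -0.735 -0.435 -0.175 0 0 0.565; 1 -0.735 -0.435 -0.175 0 0 0.565"
}}

```text
t: 0.82
tool_pos: [334.4, 461.9, 248.5]
tool_rot: [0.598, 0.801, -0.0, -0.0]
force: [0.3, 0.4, 0.9]
grip_width: 0.997
gripper_force: 0.0
```

Request:
{"method": "step_arm", "body": {
  "deltas": "1 -0.815 0.265 -0.175 0 0 0.565; 1 -0.815 0.265 -0.175 0 0 0.565; 1 -0.815 0.265 -0.175 0 0 0.565; 1 -0.815 0.265 -0.175 0 0 0.565; 1 -0.815 0.265 -0.175 0 0 0.565; 1 -0.815 0.265 -0.175 0 0 0.565; 1 -0.815 0.265 -0.175 0 0 0.565; 1 -0.815 0.265 -0.175 0 0 0.565"
}}

```text
t: 1.48
tool_pos: [407.6, 356.4, 274.8]
tool_rot: [0.874, 0.486, -0.0, 0.0]
force: [-0.3, -0.5, -0.1]
grip_width: 1.0
gripper_force: 0.0
```

Request:
{"method": "step_arm", "body": {
  "deltas": "1 -0.34 0.785 -0.175 0 0 0.565; 1 -0.34 0.785 -0.175 0 0 0.565; 1 -0.34 0.785 -0.175 0 0 0.565; 1 -0.34 0.785 -0.175 0 0 0.565; 1 -0.34 0.785 -0.175 0 0 0.565; 1 -0.34 0.785 -0.175 0 0 0.565; 1 -0.34 0.785 -0.175 0 0 0.565; 1 -0.34 0.785 -0.175 0 0 0.565"
}}

```text
t: 2.15
tool_pos: [480.6, 251.0, 301.1]
tool_rot: [0.996, 0.084, -0.0, 0.0]
force: [-0.0, -0.6, -0.5]
grip_width: 0.992
gripper_force: 0.0
```

Request:
{"method": "step_arm", "body": {
  "deltas": "1 -0.205 0.91 0.27 0 0.136 0; 1 -0.205 0.91 0.27 0 0.136 0; 1 -0.205 0.91 0.27 0 0.136 0; 1 -0.205 0.91 0.27 0 0.136 0; 1 -0.205 0.91 0.27 0 0.136 0"
}}

```text
t: 2.57
tool_pos: [471.6, 108.3, 258.6]
tool_rot: [0.991, 0.085, 0.1, -0.007]
force: [-0.2, 0.5, -0.6]
grip_width: 1.003
gripper_force: 0.0
```

Request:
{"method": "step_arm", "body": {
  "deltas": "1 -0.255 0.91 0.22 0 0.136 0; 1 -0.255 0.91 0.22 0 0.136 0; 1 -0.255 0.91 0.22 0 0.136 0; 1 -0.255 0.91 0.22 0 0.136 0; 1 -0.255 0.91 0.22 0 0.136 0"
}}

```text
t: 2.98
tool_pos: [464.7, -31.0, 219.5]
tool_rot: [0.976, 0.083, 0.201, -0.016]
force: [-0.1, 0.8, 0.2]
grip_width: 0.996
gripper_force: 0.0
```

Request:
{"method": "step_arm", "body": {
  "deltas": "1 -0.295 0.91 0.165 0 0.136 0; 1 -0.295 0.91 0.165 0 0.136 0; 1 -0.295 0.91 0.165 0 0.136 0; 1 -0.295 0.91 0.165 0 0.136 0; 1 -0.295 0.91 0.165 0 0.136 0; 1 -0.295 0.91 0.165 0 0.136 0; 1 -0.295 0.91 0.165 0 0.136 0"
}}

```text
t: 3.57
tool_pos: [458.4, -167.5, 180.8]
tool_rot: [0.95, 0.081, 0.3, -0.026]
force: [-0.0, 0.3, -0.0]
grip_width: 1.003
gripper_force: 0.0
```

Run:
```python
from plan import *
print(ctrl.read_state()["q"].round(2),now()[0],TIP+187*AX)
calls([(TIP+187*AX,RG),(TIP+97*AX,RG)])
from bench import viewer
im=viewer.get_image("wrist");np.savez("pics/wrist1.npz",**im);cv2.imwrite("pics/wrist1.png",im["pixels"][:,:,::-1])
print(proj(im,[TIP+150*AX,TIP+85*AX,TIP+45*AX]))
```

```text
[-0.89 -0.46  2.34  0.63  1.02  0.24] [ 458.36749224 -167.47956358  180.81730481] [ 455.43449207 -168.87542491  179.03090343]
[-0.024, 0.006, -0.002, -0.002, -0.0, 0.002] rows 0.1
[0.0, -0.0, 0.6, 0.0, 0.0, 0.0] rows 2.2
[[323.88010335 273.00079117]
 [323.59902756 243.62562112]
 [323.4816832  231.36198717]]
```

View pics/wrist1.png

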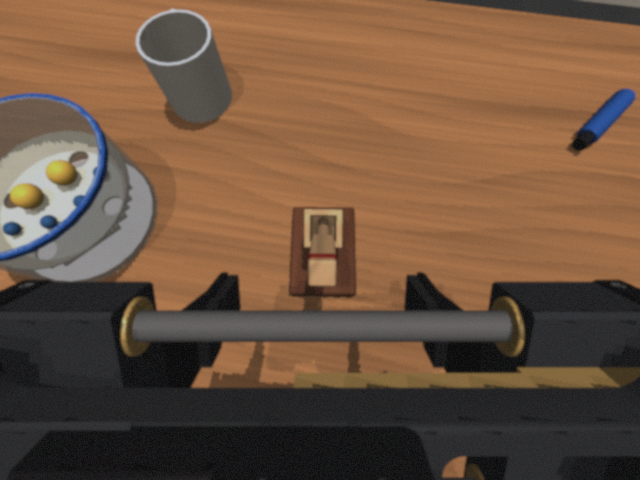

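Wrist view: the stick top is at (323,272), centred between the fingers and matching the prediction. Approaching and gripping.

Request:
{"method": "step_arm", "body": {
  "deltas": "1 -0.02 0.005 0.15 0 0 0; 1 -0.02 0.005 0.3 0 0 0; 1 -0.02 0.005 0.45 0 0 0; 1 -0.02 0.005 0.6 0 0 0; 1 -0.02 0.005 0.6 0 0 0; 1 -0.02 0.005 0.6 0 0 0; -1 -0.02 0.005 0.6 0 0 0; -1 -0.02 0.005 0.6 0 0 0; -1 -0.02 0.005 0.6 0 0 0; -1 -0.02 0.005 0.6 0 0 0; -1 -0.02 0.005 0.6 0 0 0; -1 -0.02 0.005 0.6 0 0 0; -1 -0.02 0.005 0.6 0 0 0; -1 -0.02 0.005 0.6 0 0 0; -1 -0.02 0.005 0.6 0 0 0; -1 -0.02 0.005 0.6 0 0 0"
}}

```text
t: 4.95
tool_pos: [506.5, -160.6, 105.0]
tool_rot: [0.95, 0.08, 0.3, -0.025]
force: [1.0, -0.6, -0.5]
grip_width: 0.326
gripper_force: 0.0
```

Run:
```python
from plan import *
print(now()[0],now()[1].as_quat(),TIP+97*AX)
c=calls([(TIP+180*AX,RG)])
calls([((500,-20,260),RV),((530.6,118.3,260),RV)],c)
```

```text
[ 506.48012626 -160.63620692  104.99011806] [ 0.95023435  0.07959232  0.30013965 -0.02521767] [ 506.38580605 -160.36853592  105.33153814]
[0.001, -0.002, -0.555, -0.001, -0.0, 0.001] rows 2.0
[0.684, -0.93, -0.227, -0.0, -0.408, 0.0] rows 4.9
[0.353, -0.876, 0.0, 0.0, 0.0, 0.0] rows 3.4
```

Fingers are still closing.

Request:
{"method": "step_arm", "body": {
  "deltas": "-1 0 0 0 0 0 0; -1 0 0 0 0 0 0; -1 0 0 0 0 0 0; -1 0 0 0 0 0 0; -1 0 0 0 0 0 0; -1 0 0 0 0 0 0; -1 0 0 0 0 0 0; -1 0 0 0 0 0 0"
}}

```text
t: 5.62
tool_pos: [506.5, -160.6, 105.0]
tool_rot: [0.95, 0.08, 0.3, -0.025]
force: [0.3, -0.9, -0.8]
grip_width: 0.209
gripper_force: 30.0
```

Request:
{"method": "step_arm", "body": {
  "deltas": "-1 0 0 -0.1 0 0 0; -1 0 0 -0.2 0 0 0; -1 0 0 -0.3 0 0 0; -1 0 0 -0.42 0 0 0; -1 0 0 -0.555 0 0 0; -1 0 0 -0.555 0 0 0; -1 0 0 -0.555 0 0 0"
}}

```text
t: 6.2
tool_pos: [459.7, -169.5, 174.3]
tool_rot: [0.95, 0.08, 0.301, -0.024]
force: [-0.4, -0.0, -0.3]
grip_width: 0.197
gripper_force: 30.0
```

Request:
{"method": "step_arm", "body": {
  "deltas": "-1 0.34 -0.465 -0.115 0 -0.2 0; -1 0.34 -0.465 -0.115 0 -0.2 0; -1 0.34 -0.465 -0.115 0 -0.2 0; -1 0.685 -0.93 -0.225 0 -0.408 0; -1 0.685 -0.93 -0.225 0 -0.408 0; -1 0.685 -0.93 -0.225 0 -0.408 0; -1 0.685 -0.93 -0.225 0 -0.408 0; -1 0.685 -0.93 -0.225 0 -0.408 0"
}}

```text
t: 6.87
tool_pos: [501.1, -18.0, 257.2]
tool_rot: [0.996, 0.086, -0.002, -0.001]
force: [-0.5, -0.1, 0.1]
grip_width: 0.207
gripper_force: 30.0
```

Request:
{"method": "step_arm", "body": {
  "deltas": "-1 0.35 -0.875 0 0 0 0; -1 0.35 -0.875 0 0 0 0; -1 0.35 -0.875 0 0 0 0; -1 0.35 -0.875 0 0 0 0; -1 0.35 -0.875 0 0 0 0; -1 0.35 -0.875 0 0 0 0; -1 0.35 -0.875 0 0 0 0"
}}

```text
t: 7.45
tool_pos: [529.1, 116.3, 259.0]
tool_rot: [0.997, 0.083, -0.0, 0.0]
force: [0.5, -0.5, 0.1]
grip_width: 0.208
gripper_force: 30.0
```

Run:
```python
from plan import *
from bench import viewer
p,r=now();print(p,r.as_quat(),ctrl.read_state()["grip_width"],ctrl.read_state()["q"].round(2))
tip=p+r.apply([0,0,97])
C=[]
for n,s in(("side",(297,180,100,150)),("scene",(340,100,100,150))):
    im=viewer.get_image(n);np.savez(f"pics/{n}1.npz",**im);q=proj(im,[tip,p,p-r.apply([0,0,53])]);print(n,q.round(1).tolist())
    u,v=int(q[:,0].mean())-50,int(q[:,1].mean())-60;C.append(crop(im,u,v,100,150,4));print(u,v)
cv2.imwrite("pics/c1.png",np.hstack(C))
calls([((530.6,118.3,160),RV)])
```

```text
[529.07101051 116.33517367 259.01600865] [ 9.96555660e-01  8.29257530e-02 -3.50748334e-04  1.13493234e-04] 0.20802476308732484 [ 0.07 -0.    1.7  -0.    1.45  1.48]
side [[338.9, 281.9], [340.8, 251.9], [341.9, 233.3]]
290 195
scene [[398.1, 232.3], [402.4, 191.5], [404.9, 167.2]]
351 137
[0.01, -0.013, 0.664, 0.0, 0.0, -0.0] rows 2.4
```

View pics/c1.png

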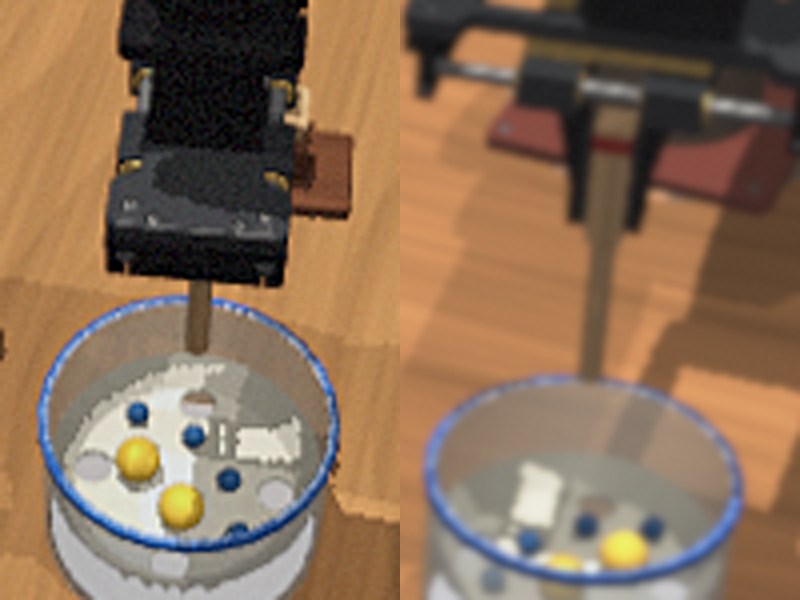

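Side and scene crops show the stick straight in the gripper. Its tip is at about (340,282) in side and (398,231) in scene, as computed. Lowering at the pot centre to feel for the plate.

Request:
{"method": "step_arm", "body": {
  "deltas": "-1 0.01 -0.015 0.2 0 0 0; -1 0.01 -0.015 0.4 0 0 0; -1 0.01 -0.015 0.55 0 0 0; -1 0.01 -0.015 0.66 0 0 0; -1 0.01 -0.015 0.72 0 0 0; -1 0.01 -0.015 0.75 0 0 0; -1 0.01 -0.015 0.77 0 0 0; -1 0.01 -0.015 0.77 0 0 0; -1 0.01 -0.015 0.77 0 0 0"
}}

```text
t: 8.3
tool_pos: [531.8, 120.2, 145.6]
tool_rot: [0.997, 0.083, 0.001, 0.0]
force: [0.4, -0.0, -0.2]
grip_width: 0.206
gripper_force: 30.0
```

Request:
{"method": "step_arm", "body": {
  "deltas": "-1 0 0 0.01 0 0 0; -1 0 0 0.01 0 0 0"
}}

```text
t: 8.47
tool_pos: [531.5, 120.5, 143.7]
tool_rot: [0.996, 0.084, 0.001, 0.0]
force: [-0.7, 1.1, -1.1]
grip_width: 0.205
gripper_force: 30.0
```

Request:
{"method": "step_arm", "body": {
  "deltas": "-1 0 0 0.01 0 0 0; -1 0 0 0.01 0 0 0"
}}

```text
t: 8.63
tool_pos: [531.0, 120.5, 141.5]
tool_rot: [0.996, 0.084, 0.0, 0.0]
force: [0.2, 0.2, -0.8]
grip_width: 0.205
gripper_force: 30.0
```

Request:
{"method": "step_arm", "body": {
  "deltas": "-1 0 0 0.008 0 0 0; -1 0 0 0.008 0 0 0"
}}

```text
t: 8.8
tool_pos: [530.8, 120.4, 139.9]
tool_rot: [0.996, 0.084, -0.0, 0.0]
force: [-0.3, 0.3, 0.5]
grip_width: 0.205
gripper_force: 30.0
```

Request:
{"method": "step_arm", "body": {
  "deltas": "-1 0 0 0.008 0 0 0; -1 0 0 0.008 0 0 0"
}}

```text
t: 8.97
tool_pos: [530.8, 120.4, 138.7]
tool_rot: [0.997, 0.084, -0.0, 0.0]
force: [-0.1, -0.4, 0.3]
grip_width: 0.206
gripper_force: 30.0
```

Request:
{"method": "step_arm", "body": {
  "deltas": "-1 0 0 0.008 0 0 0; -1 0 0 0.008 0 0 0"
}}

```text
t: 9.13
tool_pos: [530.9, 120.4, 137.5]
tool_rot: [0.997, 0.084, -0.0, 0.0]
force: [-0.9, 0.6, 1.0]
grip_width: 0.205
gripper_force: 30.0
```

Request:
{"method": "step_arm", "body": {
  "deltas": "-1 0 0 0.008 0 0 0; -1 0 0 0.008 0 0 0"
}}

```text
t: 9.3
tool_pos: [530.9, 120.4, 136.3]
tool_rot: [0.997, 0.084, -0.0, 0.0]
force: [-0.5, -0.1, -0.5]
grip_width: 0.207
gripper_force: 30.0
```

Request:
{"method": "step_arm", "body": {
  "deltas": "-1 0 0 0.008 0 0 0; -1 0 0 0.008 0 0 0; -1 0 0 0.008 0 0 0"
}}

```text
t: 9.55
tool_pos: [531.2, 120.4, 136.0]
tool_rot: [0.997, 0.084, 0.0, 0.0]
force: [-1.4, -0.5, 5.3]
grip_width: 0.203
gripper_force: 30.0
```

Request:
{"method": "step_arm", "body": {
  "deltas": "-1 0 0 0.008 0 0 0; -1 0 0 0.008 0 0 0; -1 0 0 0.008 0 0 0"
}}

```text
t: 9.8
tool_pos: [531.5, 120.5, 135.9]
tool_rot: [0.996, 0.084, 0.001, 0.0]
force: [-3.4, -0.6, 10.9]
grip_width: 0.211
gripper_force: 30.0
```

Contact at TCP z = 136.0, so I'll stir at 141.

Request:
{"method": "step_arm", "body": {
  "deltas": "-1 0 0 -0.05 0 0 0; -1 0 0 -0.05 0 0 0; -1 0 0 -0.05 0 0 0; -1 0 0 -0.05 0 0 0; -1 0 0 -0.05 0 0 0; -1 0 0 -0.05 0 0 0"
}}

```text
t: 10.3
tool_pos: [530.6, 120.4, 141.1]
tool_rot: [0.997, 0.084, -0.0, -0.0]
force: [-0.1, 0.2, -0.2]
grip_width: 0.205
gripper_force: 30.0
```

```bash
cat > w.py <<'E'
import sys
from plan import *
C=np.array([530.6,118.3])
p,r=now();print(p.round(1),((p+r.apply([0,0,95]))[:2]-C).round(1),[ctrl.read_state()[k] for k in("force","t")])
q=p[:2]-C;q0=q
for a in sys.argv[1:]:
    x,y,z=map(float,a.split(","));t=np.array([C[0]+x,C[1]+y,z])
    print(a,(r.inv().apply(t-p)/150).round(3), "step",np.hypot(*(t[:2]-C-q0)).round(1));q0=t[:2]-C
print((r.inv()*RV).as_rotvec().round(4)/1.5)
E
python3 w.py 0.5,-8,141 3,-39,141 0,-3,141 -11,-0.5,141 -40,-3.5,141 -14,0,141
```

```text
[530.6 120.4 141.1] [-0.   2.1] [array([-0.08492103,  0.195257  , -0.20960125]), 10.3]
0.5,-8,141 [-0.008  0.067  0.001] step 10.1
3,-39,141 [-0.026  0.273  0.001] step 31.1
0,-3,141 [-0.006  0.033  0.001] step 36.1
-11,-0.5,141 [-0.075  0.005  0.001] step 11.3
-40,-3.5,141 [-0.269 -0.008  0.001] step 29.2
-14,0,141 [-0.095 -0.002  0.001] step 26.2
[-6.66666667e-05  5.33333333e-04  1.26666667e-03]
```

Request:
{"method": "step_arm", "body": {
  "deltas": "-1 -0.005 0.035 0 0 0 0; -1 -0.008 0.067 0 0 0 0; -1 -0.01 0.09 0 0 0 0; -1 -0.012 0.11 0 0 0 0; -1 -0.014 0.13 0 0 0 0; -1 -0.016 0.15 0 0 0 0; -1 -0.018 0.17 0 0 0 0; -1 -0.019 0.19 0 0 0 0; -1 -0.02 0.21 0 0 0 0; -1 -0.022 0.23 0 0 0 0; -1 -0.024 0.25 0 0 0 0; -1 -0.026 0.273 0 0 0 0; -1 -0.026 0.273 0 0 0 0; -1 -0.02 0.2 0 0 0 0; -1 -0.012 0.1 0 0 0 0; -1 -0.006 0.033 0 0 0 0; -1 -0.006 0.033 0 0 0 0; -1 -0.006 0.033 0 0 0 0"
}}

```text
t: 11.8
tool_pos: [530.7, 116.2, 141.6]
tool_rot: [0.996, 0.085, -0.0, 0.0]
force: [-0.9, 1.0, 0.8]
grip_width: 0.203
gripper_force: 30.0
```

```bash
cat > look.py <<'E'
import sys
from plan import *
from bench import viewer
n=sys.argv[1]
C=[]
for k in("side","scene"):
    im=viewer.get_image(k);np.savez(f"pics/{k}_{n}.npz",**im)
    p=im["pixels"].astype(int);h=cv2.cvtColor(im["pixels"],cv2.COLOR_RGB2HSV)
    for nm,m,z in(("blue",(p[...,2]>p[...,0]+35)&(h[...,2]<150),47.5),("yel",(p[...,0]>p[...,2]+100)&(h[...,0]>20)&(h[...,0]<35),53.5)):
        N,_,st,ce=cv2.connectedComponentsWithStats(m.astype(np.uint8))
        for i in range(1,N):
            w=onz(im,*ce[i],z)[:2]-[530.6,118.3]
            if st[i,4]>4 and np.hypot(*w)<85:print(k,nm,ce[i].round(1),st[i,4],"rel",w.round(1))
    u,v=(290,262) if k=="side" else (348,225)
    C.append(crop(im,u,v,100,90,4))
cv2.imwrite(f"pics/l{n}.png",np.hstack(C))
E
python3 look.py 2; python3 w.py -11,-0.5,141 -40,-3.5,141 -14,0,141
```

```text
side blue [347.  314.6] 21 rel [-24.9  -1.4]
side blue [348.  327.5] 109 rel [-34.7  29.9]
side blue [312.  323.1] 16 rel [44.3 40.7]
side yel [324.  309.4] 86 rel [27.2  3. ]
side yel [335.1 321.2] 84 rel [-4.2 25.7]
scene blue [374.5 274.7] 43 rel [ 14.  -39.2]
scene blue [413.9 268.4] 11 rel [-41.7  29.6]
scene blue [412.9 279.3] 45 rel [-7.2 38.9]
scene yel [406.6 273. ] 9 rel [-13.9  22.1]
scene yel [391.6 276.5] 15 rel [10.3 -2.6]
scene yel [405. 276.] 5 rel [-3.4 22.2]
[530.8 115.4 141.6] [ 0.2 -2.9] [array([-0.02749005, -0.19035632, -0.5773116 ]), 11.9]
-11,-0.5,141 [-0.071 -0.028  0.004] step 11.5
-40,-3.5,141 [-0.265 -0.041  0.004] step 29.2
-14,0,141 [-0.09  -0.035  0.004] step 26.2
[2.00000000e-04 6.66666667e-05 1.73333333e-03]
```

View pics/l2.png

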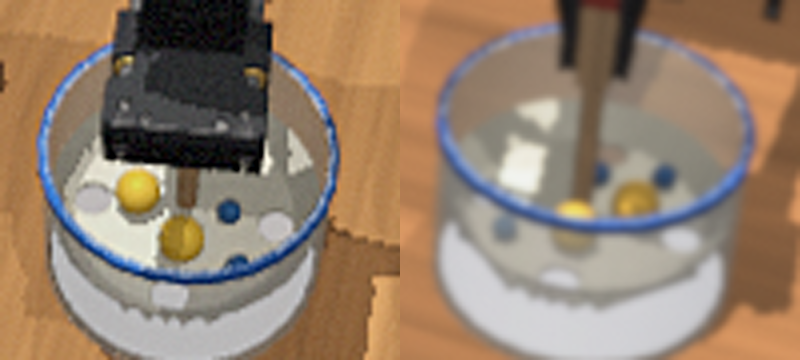

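Only three blue beads remain on the plate in view. In scene, (605,172), (663,177) and the one behind glass at (505,228) are visible and b2 is gone. Next, b3 → H2, then lift.

Request:
{"method": "step_arm", "body": {
  "deltas": "-1 -0.035 -0.016 0.003 0 0 0.002; -1 -0.071 -0.028 0.003 0 0 0.002; -1 -0.09 -0.029 0.003 0 0 0.002; -1 -0.11 -0.03 0.003 0 0 0.002; -1 -0.13 -0.031 0.003 0 0 0.002; -1 -0.15 -0.033 0.003 0 0 0.002; -1 -0.17 -0.034 0.003 0 0 0.002; -1 -0.19 -0.036 0.003 0 0 0.002; -1 -0.21 -0.038 0.003 0 0 0.002; -1 -0.23 -0.039 0.003 0 0 0.002; -1 -0.25 -0.041 0.003 0 0 0.002; -1 -0.265 -0.041 0.003 0 0 0.002; -1 -0.265 -0.041 0.003 0 0 0.002; -1 -0.2 -0.038 0.003 0 0 0.002; -1 -0.12 -0.035 -0.05 0 0 0.002; -1 -0.09 -0.035 -0.23 0 0 0.002; -1 -0.09 -0.035 -0.23 0 0 0.002; -1 -0.09 -0.035 -0.23 0 0 0.002; -1 -0.09 -0.035 -0.23 0 0 0.002"
}}

```text
t: 13.48
tool_pos: [516.9, 118.3, 175.8]
tool_rot: [0.997, 0.082, -0.0, -0.0]
force: [-0.5, 0.4, -0.4]
grip_width: 0.206
gripper_force: 30.0
```

```bash
python3 look.py 3; python3 w.py -28,43,176 -28,43,141 -46,8,141 -30,40,141
```

```text
side blue [324.2 298. ] 15 rel [ 35.8 -30.5]
side blue [338.3 297.6] 7 rel [  4.9 -40.5]
side blue [372.2 309.8] 5 rel [-76.8 -29.2]
side blue [344.1 326.6] 118 rel [-25.8  30.1]
side yel [324.1 309.4] 87 rel [27.1  2.9]
side yel [334.9 321.1] 92 rel [-3.8 25.6]
scene blue [394.6 277.5] 82 rel [3.9 2.3]
scene blue [413.8 268.5] 10 rel [-41.1  29.6]
scene yel [406.5 273.6] 65 rel [-12.1  22.5]
scene yel [391.6 276.8] 13 rel [10.9 -2.3]
[516.  118.2 174.9] [-14.8  -0.1] [array([-0.6111706 ,  0.7877236 , -0.32642869]), 13.5833]
-28,43,176 [-0.041 -0.298 -0.007] step 45.1
-28,43,141 [-0.041 -0.298  0.226] step 0.0
-46,8,141 [-0.197 -0.087  0.226] step 39.4
-30,40,141 [-0.057 -0.28   0.226] step 35.8
[-0.00013333  0.00133333 -0.00073333]
```

```bash
python3 w.py -26.5,45,176 -26.5,45,141 -46,7,141 -34,25,176
```

```text
[516.  118.2 174.9] [-14.8  -0.1] [array([-0.6111706 ,  0.7877236 , -0.32642869]), 13.5833]
-26.5,45,176 [-0.029 -0.309 -0.007] step 46.6
-26.5,45,141 [-0.029 -0.309  0.226] step 0.0
-46,7,141 [-0.198 -0.081  0.227] step 42.7
-34,25,176 [-0.1   -0.186 -0.007] step 21.6
[-0.00013333  0.00133333 -0.00073333]
```

Request:
{"method": "step_arm", "body": {
  "deltas": "-1 -0.015 -0.15 -0.007 0 0 0; -1 -0.029 -0.309 -0.007 0 0 0; -1 -0.029 -0.309 -0.007 0 0 0; -1 -0.029 -0.309 -0.007 0 0 0; -1 -0.029 -0.309 -0.007 0 0 0; -1 -0.029 -0.309 0.08 0 0 0; -1 -0.029 -0.309 0.16 0 0 0; -1 -0.029 -0.309 0.226 0 0 0; -1 -0.029 -0.309 0.226 0 0 0; -1 -0.029 -0.309 0.226 0 0 0; -1 -0.029 -0.309 0.226 0 0 0"
}}

```text
t: 14.5
tool_pos: [505.0, 163.1, 142.3]
tool_rot: [0.997, 0.082, -0.0, 0.0]
force: [-0.4, 0.5, 0.8]
grip_width: 0.207
gripper_force: 30.0
```

Request:
{"method": "step_arm", "body": {
  "deltas": "-1 -0.013 0.018 0 0 0 0; -1 -0.026 0.035 0 0 0 0; -1 -0.039 0.053 0 0 0 0; -1 -0.052 0.07 0 0 0 0; -1 -0.065 0.088 0 0 0 0; -1 -0.078 0.105 0 0 0 0; -1 -0.091 0.123 0 0 0 0; -1 -0.104 0.14 0 0 0 0; -1 -0.117 0.158 0 0 0 0; -1 -0.13 0.175 0 0 0 0; -1 -0.143 0.193 0 0 0 0; -1 -0.156 0.21 0 0 0 0; -1 -0.169 0.228 0 0 0 0; -1 -0.169 0.228 0 0 0 0; -1 -0.14 0.19 -0.02 0 0 0; -1 -0.1 0.15 -0.23 0 0 0; -1 -0.07 0.12 -0.23 0 0 0; -1 -0.07 0.12 -0.23 0 0 0; -1 -0.07 0.12 -0.23 0 0 0"
}}

```text
t: 16.08
tool_pos: [497.7, 144.3, 176.8]
tool_rot: [0.997, 0.082, 0.0, 0.0]
force: [-0.4, 0.4, -0.6]
grip_width: 0.208
gripper_force: 30.0
```

```bash
python3 look.py 4; python3 w.py 30,0,176
```

```text
side blue [351.8 322.9] 135 rel [-40.   16.3]
side blue [324.2 298. ] 15 rel [ 35.8 -30.5]
side blue [308. 320.] 9 rel [55.  35.5]
side yel [324.1 309.2] 84 rel [27.2  2.6]
side yel [334.8 321.1] 93 rel [-3.6 25.7]
scene blue [409.3 261.1] 9 rel [-60.3  13. ]
scene blue [388.6 278. ] 70 rel [10.8 -8.5]
scene blue [430.8 271. ] 9 rel [-49.   64.9]
scene blue [423.  277.2] 5 rel [-22.8  56. ]
scene yel [406.5 273.6] 63 rel [-12.   22.5]
scene yel [391.9 277.2] 10 rel [11.9 -1.3]
[496.7 143.8 175.7] [-34.1  25.5] [array([ 1.02156691, -0.22130412,  0.17274109]), 16.1833]
30,0,176 [ 0.393  0.238 -0.003] step 68.8
[ 0.          0.00126667 -0.00046667]
```

View pics/l4.png

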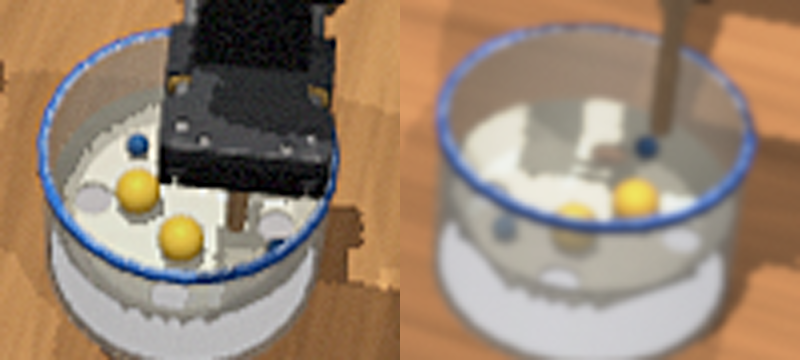

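The view shows b4 slipped outward and now rests at the slope next to hole H2: scene crop (646,147), side crop (277,243). b1 is still at (138,147). I'll push b4 along the wall arc into H2.

```bash
python3 - <<'E'
from h import *
a=load("side_4");b=load("scene_4");print(tri(a,(358.8,323),b,(409.3,261.3))[0]-[530.6,118.3,0])
E
python3 w.py -45.9,32.1,176 -45.9,32.1,141 -48.5,28,141 -50.8,23.7,141 -52.6,19.2,141 -54.1,14.5,141 -55.1,9.7,141 -55.7,5.9,141 -45,12,141
```

```text
[-55.28760846  14.40740722  51.1085421 ]
[496.7 143.8 175.7] [-34.1  25.5] [array([ 1.02156691, -0.22130412,  0.17274109]), 16.1833]
-45.9,32.1,176 [-0.072 -0.056 -0.002] step 13.7
-45.9,32.1,141 [-0.071 -0.056  0.232] step 0.0
-48.5,28,141 [-0.093 -0.032  0.232] step 4.9
-50.8,23.7,141 [-0.112 -0.006  0.232] step 4.9
-52.6,19.2,141 [-0.129  0.021  0.232] step 4.8
-54.1,14.5,141 [-0.144  0.05   0.232] step 4.9
-55.1,9.7,141 [-0.156  0.081  0.232] step 4.9
-55.7,5.9,141 [-0.164  0.105  0.232] step 3.8
-45,12,141 [-0.087  0.077  0.232] step 12.3
[ 0.          0.00126667 -0.00046667]
```

Request:
{"method": "step_arm", "body": {
  "deltas": "-1 -0.072 -0.056 0 0 0 0; -1 -0.072 -0.056 0 0 0 0; -1 -0.072 -0.056 0 0 0 0; -1 -0.072 -0.056 0.08 0 0 0; -1 -0.072 -0.056 0.16 0 0 0; -1 -0.072 -0.056 0.232 0 0 0; -1 -0.072 -0.056 0.232 0 0 0; -1 -0.093 -0.032 0.232 0 0 0; -1 -0.103 -0.019 0.232 0 0 0; -1 -0.112 -0.006 0.232 0 0 0; -1 -0.121 0.008 0.232 0 0 0; -1 -0.129 0.021 0.232 0 0 0; -1 -0.137 0.036 0.232 0 0 0; -1 -0.144 0.05 0.232 0 0 0; -1 -0.15 0.066 0.232 0 0 0; -1 -0.156 0.081 0.232 0 0 0; -1 -0.161 0.095 0.232 0 0 0; -1 -0.164 0.105 0.232 0 0 0; -1 -0.164 0.105 0.232 0 0 0; -1 -0.12 0.08 0.2 0 0 0"
}}

```text
t: 17.85
tool_pos: [480.4, 128.6, 145.8]
tool_rot: [0.997, 0.082, -0.001, 0.0]
force: [-1.5, 0.6, -1.2]
grip_width: 0.207
gripper_force: 30.0
```

Request:
{"method": "step_arm", "body": {
  "deltas": "-1 0.05 0 -0.2 0 0 0; -1 0.3 0 -0.2 0 0 0; -1 0.3 0 -0.2 0 0 0; -1 0.3 0 -0.2 0 0 0; -1 0.3 0 -0.2 0 0 0; -1 0.3 0 -0.2 0 0 0"
}}

```text
t: 18.35
tool_pos: [525.1, 136.5, 176.3]
tool_rot: [0.997, 0.082, -0.001, -0.0]
force: [0.5, -0.4, -0.6]
grip_width: 0.203
gripper_force: 30.0
```

```bash
python3 look.py 5; python3 w.py 50,-23,176
```

```text
side blue [342.2 327. ] 118 rel [-22.1  32.1]
side yel [324.1 309.4] 87 rel [27.1  2.9]
side yel [334.9 321.2] 91 rel [-3.8 26. ]
scene blue [396.7 277.2] 91 rel [1.1 6. ]
scene yel [406.6 274.5] 41 rel [-9.3 23.7]
scene yel [391.6 276.9] 14 rel [11.2 -2.1]
[525.2 136.4 176.6] [-5.4 18.1] [array([0.14717362, 0.92650838, 0.17116129]), 18.45]
50,-23,176 [0.319 0.331 0.004] step 69.0
[-6.66666667e-05  3.33333333e-04 -6.00000000e-04]
```

View pics/l5.png

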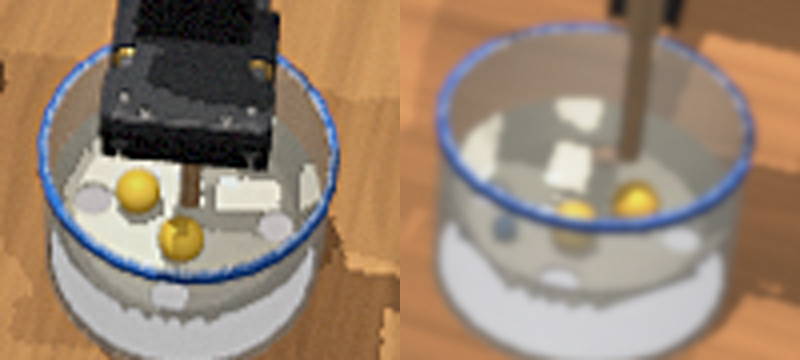

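b4 is gone too. Only b1 remains, behind the glass at (505,228). Pushing b1 → H3.

```bash
python3 w.py 49,-21.4,176 49,-21.4,141 13.5,-46,141 25,-35,176
```

```text
[525.2 136.4 176.6] [-5.4 18.1] [array([0.14717362, 0.92650838, 0.17116129]), 18.45]
49,-21.4,176 [0.314 0.319 0.004] step 67.2
49,-21.4,141 [0.314 0.319 0.237] step 0.0
13.5,-46,141 [0.054 0.442 0.238] step 43.2
25,-35,176 [0.142 0.383 0.004] step 15.9
[-6.66666667e-05  3.33333333e-04 -6.00000000e-04]
```

Request:
{"method": "step_arm", "body": {
  "deltas": "-1 0.15 0.16 0.004 0 0 0; -1 0.314 0.319 0.004 0 0 0; -1 0.314 0.319 0.004 0 0 0; -1 0.314 0.319 0.004 0 0 0; -1 0.314 0.319 0.004 0 0 0; -1 0.314 0.319 0.08 0 0 0; -1 0.314 0.319 0.16 0 0 0; -1 0.314 0.319 0.237 0 0 0; -1 0.314 0.319 0.237 0 0 0; -1 0.314 0.319 0.237 0 0 0; -1 0.314 0.319 0.237 0 0 0"
}}

```text
t: 19.37
tool_pos: [580.1, 97.1, 141.0]
tool_rot: [0.997, 0.082, -0.0, -0.0]
force: [0.3, -0.0, 0.2]
grip_width: 0.208
gripper_force: 30.0
```

Request:
{"method": "step_arm", "body": {
  "deltas": "-1 -0.02 0.009 0 0 0 0; -1 -0.04 0.019 0 0 0 0; -1 -0.06 0.028 0 0 0 0; -1 -0.08 0.038 0 0 0 0; -1 -0.1 0.047 0 0 0 0; -1 -0.12 0.057 0 0 0 0; -1 -0.14 0.066 0 0 0 0; -1 -0.16 0.076 0 0 0 0; -1 -0.18 0.085 0 0 0 0; -1 -0.2 0.095 0 0 0 0; -1 -0.22 0.104 0 0 0 0; -1 -0.24 0.114 0 0 0 0; -1 -0.26 0.123 0 0 0 0; -1 -0.26 0.123 0 0 0 0; -1 -0.22 0.1 -0.05 0 0 0; -1 -0.1 0 -0.3 0 0 0; -1 -0.1 0 -0.3 0 0 0; -1 -0.1 0 -0.3 0 0 0; -1 -0.1 0 -0.3 0 0 0"
}}

```text
t: 20.95
tool_pos: [566.1, 94.8, 186.8]
tool_rot: [0.997, 0.082, 0.001, 0.0]
force: [0.4, 0.2, -0.3]
grip_width: 0.204
gripper_force: 30.0
```

```bash
python3 look.py 6; python3 w.py 0,0,250
```

```text
side blue [338.1 297.5] 10 rel [  5.4 -40.5]
side blue [337.6 327.7] 119 rel [-12.8  36.6]
side yel [324.3 309.4] 82 rel [26.5  2.9]
side yel [335.1 321.2] 88 rel [-4.1 25.9]
scene blue [405.2 274.4] 123 rel [-15.2  19.2]
scene yel [408.2 274. ] 6 rel [-12.3  26.2]
scene yel [404.1 275.3] 7 rel [-4.8 19.9]
[564.7  94.4 185.1] [ 33.9 -23.9] [array([-1.04725137, -0.59666219,  0.20282143]), 21.05]
0,0,250 [-0.199 -0.195 -0.432] step 41.7
[-0.00013333  0.00133333 -0.00066667]
```

View pics/l6.png

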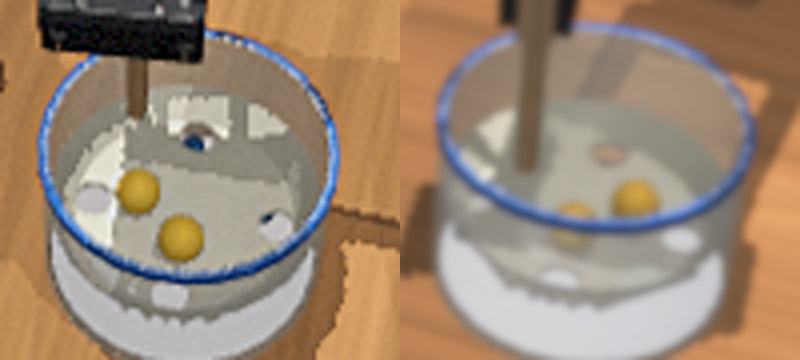

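Side and scene crops show no blue bead left on the plate. Two show dark below the plate through the holes at (195,143) and (268,218), and both yellow beads stay on it. Now I'll return the stick.

```bash
cat >> plan.py <<'E'
A22=R.from_euler("z",.165).apply([-np.sin(np.radians(22)),0,np.cos(np.radians(22))]);FOOT=np.array([555.3,-152.4,22.1]);RI=Rt(-A22,YR)
E
python3 - <<'E'
from plan import *
calls([((535,90,270),RV),((500,-20,270),RV),(FOOT+220*A22,RI)])
print(FOOT+220*A22)
E
```

```text
[-0.201, -0.004, -0.566, -0.0, 0.001, -0.001] rows 2.2
[-0.351, 0.685, 0.0, 0.0, 0.0, 0.0] rows 2.8
[-0.331, 0.931, 0.293, -0.0, 0.256, 0.0] rows 3.7
[ 474.00585965 -165.93660136  226.080448  ]
```

Request:
{"method": "step_arm", "body": {
  "deltas": "-1 -0.1 0 -0.3 0 0 0; -1 -0.2 0 -0.565 0 0 0; -1 -0.2 0 -0.565 0 0 0; -1 -0.2 0 -0.565 0 0 0; -1 -0.2 0 -0.565 0 0 0"
}}

```text
t: 21.47
tool_pos: [535.7, 89.3, 270.3]
tool_rot: [0.997, 0.082, -0.0, -0.0]
force: [-0.8, 0.1, -0.7]
grip_width: 0.204
gripper_force: 30.0
```

Request:
{"method": "step_arm", "body": {
  "deltas": "-1 -0.35 0.685 0 0 0 0; -1 -0.35 0.685 0 0 0 0; -1 -0.35 0.685 0 0 0 0; -1 -0.35 0.685 0 0 0 0; -1 -0.35 0.685 0 0 0 0"
}}

```text
t: 21.88
tool_pos: [499.7, -21.7, 268.3]
tool_rot: [0.997, 0.08, -0.002, -0.001]
force: [0.4, -0.4, -0.4]
grip_width: 0.206
gripper_force: 30.0
```

Request:
{"method": "step_arm", "body": {
  "deltas": "-1 -0.33 0.93 0.295 0 0.256 0; -1 -0.33 0.93 0.295 0 0.256 0; -1 -0.33 0.93 0.295 0 0.256 0; -1 -0.33 0.93 0.295 0 0.256 0; -1 -0.33 0.93 0.295 0 0.256 0; -1 -0.33 0.93 0.295 0 0.256 0; -1 -0.33 0.93 0.295 0 0.256 0; -1 -0.33 0.93 0.295 0 0.256 0"
}}

```text
t: 22.55
tool_pos: [475.9, -164.7, 226.9]
tool_rot: [0.978, 0.082, 0.19, -0.016]
force: [-0.4, 0.2, 0.4]
grip_width: 0.204
gripper_force: 30.0
```

Run:
```python
from plan import *
from bench import viewer
p,r=now();print(p,ctrl.read_state()["grip_width"])
z=r.apply([0,0,1])
for n in("side","scene"):
    im=viewer.get_image(n);q=proj(im,p+z*97)[0]
    u0,v0=q.astype(int);v,u=np.mgrid[v0-60:v0+60,u0-60:u0+60]
    P=np.array([dep(im,x,y) for x,y in zip(u.ravel(),v.ravel())])
    s=(P-p)@z;d=np.linalg.norm((P-p)-np.outer(s,z),axis=1);m=(d<14)&(s>20)&(s<105)
    L=r.inv().apply(P[m]-p);print(n,m.sum(),"smax",np.sort(s[m])[-8:].round(1))
    for lo in(20,40,60,80):
        k=(L[:,2]>lo)&(L[:,2]<lo+20);print(lo,k.sum(),np.median(L[k,:2],0).round(1))
    view=r.inv().apply(im["eye"]-p);print("toward cam",(view/np.linalg.norm(view)).round(2))
calls([(FOOT+176*A22,RI),(FOOT+101*A22,RI)])
```

```text
[ 475.86481589 -164.67038807  226.92682753] 0.20424935928944654
side 125 smax [90.7 91.5 91.8 92.1 94.2 94.3 94.8 95.3]
20 35 [ 2.8 -3.9]
40 32 [ 1.6 -4.3]
60 34 [ 2.  -3.1]
80 24 [ 1.7 -3.8]
toward cam [ 0.31 -0.76 -0.57]
scene 183 smax [91.5 91.8 91.9 92.  92.5 92.7 93.7 93.8]
20 51 [ 4.2 -1.2]
40 51 [ 4.1 -1.2]
60 46 [ 4.1 -1.3]
80 35 [ 5.1 -1.3]
toward cam [ 0.94 -0.3  -0.17]
[-0.016, 0.007, 0.294, -0.001, -0.0, 0.001] rows 1.1
[0.0, 0.0, 0.5, 0.0, 0.0, 0.0] rows 1.8
```

The stick is still on the tool axis, about 95 mm beyond the TCP. Inserting.

Request:
{"method": "step_arm", "body": {
  "deltas": "-1 -0.016 0.007 0.1 0 0 0; -1 -0.016 0.007 0.2 0 0 0; -1 -0.016 0.007 0.294 0 0 0; -1 -0.016 0.007 0.294 0 0 0; -1 -0.016 0.007 0.294 0 0 0; -1 -0.016 0.007 0.294 0 0 0"
}}

```text
t: 23.15
tool_pos: [489.8, -164.3, 185.8]
tool_rot: [0.978, 0.081, 0.19, -0.016]
force: [0.2, 0.4, 0.5]
grip_width: 0.205
gripper_force: 30.0
```

Run:
```python
from plan import *
print(now()[0]-FOOT-176*A22)
calls([(FOOT+101*A22,RI)])
```

```text
[-0.44099077 -1.04203784  0.54575901]
[0.002, -0.006, 0.505, 0.0, -0.0, 0.001] rows 1.8
```

Request:
{"method": "step_arm", "body": {
  "deltas": "-1 0.002 -0.006 0.06 0 0 0; -1 0.002 -0.006 0.12 0 0 0; -1 0.002 -0.006 0.18 0 0 0; -1 0.002 -0.006 0.24 0 0 0; -1 0.002 -0.006 0.24 0 0 0"
}}

```text
t: 23.57
tool_pos: [501.8, -160.7, 149.0]
tool_rot: [0.979, 0.08, 0.189, -0.017]
force: [0.0, 1.0, -0.5]
grip_width: 0.205
gripper_force: 30.0
```

Request:
{"method": "step_arm", "body": {
  "deltas": "-1 0 0 0.06 0 0 0; -1 0 0 0.12 0 0 0; -1 0 0 0.18 0 0 0; -1 0 0 0.22 0 0 0; -1 0 0 0.25 0 0 0; -1 0 0 0.25 0 0 0; -1 0 0 0.25 0 0 0; -1 0 0 0.25 0 0 0"
}}

```text
t: 24.23
tool_pos: [516.7, -159.5, 117.2]
tool_rot: [0.978, 0.081, 0.19, -0.016]
force: [-0.8, 0.2, 0.3]
grip_width: 0.207
gripper_force: 30.0
```

Request:
{"method": "step_arm", "body": {
  "deltas": "-1 0 0 0.01 0 0 0; -1 0 0 0.02 0 0 0; -1 0 0 0.02 0 0 0; -1 0 0 0.02 0 0 0"
}}

```text
t: 24.57
tool_pos: [517.6, -159.2, 114.2]
tool_rot: [0.978, 0.081, 0.19, -0.016]
force: [0.6, 0.3, -0.1]
grip_width: 0.211
gripper_force: 30.0
```

Request:
{"method": "step_arm", "body": {
  "deltas": "1 0 0 0 0 0 0; 1 0 0 0 0 0 0; 1 0 0 0 0 0 0; 1 0 0 0 0 0 0; 1 0 0 0 0 0 0; 1 0 0 0 0 0 0; 1 0 0 0 0 0 0; 1 0 0 0 0 0 0; 1 0 0 0 0 0 0; 1 0 0 0 0 0 0; 1 0 0 0 0 0 0; 1 0 0 0 0 0 0; 1 0 0 0 0 0 0; 1 0 0 0 0 0 0; 1 0 0 0 0 0 0; 1 0 0 0 0 0 0; 1 0 0 0 0 0 0; 1 0 0 0 0 0 0"
}}

```text
t: 26.07
tool_pos: [517.6, -159.2, 114.1]
tool_rot: [0.978, 0.081, 0.19, -0.016]
force: [-1.0, 0.2, 0.5]
grip_width: 0.999
gripper_force: 0.0
```

Request:
{"method": "step_arm", "body": {
  "deltas": "1 0 0 -0.25 0 0 0; 1 0 0 -0.5 0 0 0; 1 0 0 -0.75 0 0 0; 1 0 0 -0.95 0 0 0; 1 0 0 -0.95 0 0 0; 1 0 0 -0.95 0 0 0; 1 0 0 -0.95 0 0 0"
}}

```text
t: 26.65
tool_pos: [464.7, -167.9, 245.8]
tool_rot: [0.978, 0.08, 0.19, -0.016]
force: [0.3, 0.8, -0.5]
grip_width: 1.0
gripper_force: 0.0
```

Request:
{"method": "step_arm", "body": {
  "deltas": "1 -0.5 0 -0.6 0 0 0; 1 -0.5 0 -0.6 0 0 0; 1 -0.5 0 -0.6 0 0 0; 1 -0.5 0 -0.6 0 0 0; 1 -0.5 0 -0.6 0 0 0; 1 -0.5 0 -0.6 0 0 0; 1 -0.5 0 -0.6 0 0 0"
}}

```text
t: 27.23
tool_pos: [363.4, -184.0, 299.8]
tool_rot: [0.978, 0.081, 0.189, -0.017]
force: [0.1, 0.5, -0.3]
grip_width: 1.003
gripper_force: 0.0
```

```bash
python3 look.py 9
python3 - <<'E'
from h import *
a=load("side_9");b=load("scene_9");a0=load("side0");b0=load("scene0")
C=np.zeros((600,800,3),np.uint8)
C[:300,:400]=crop(a,297,265,80,60,5);C[300:,:400]=crop(a,330,192,80,60,5)
C[:300,400:]=crop(b,350,230,100,75,4);C[300:,400:]=crop(b,230,185,100,75,4)
cv2.imwrite("pics/fin.png",C)
E
```

```text
side blue [338.  297.3] 9 rel [  5.7 -40.9]
side blue [369.8 316. ] 5 rel [-74.8 -11.7]
side blue [335.3 327.7] 69 rel [-8. 38.]
side yel [324.1 309.4] 86 rel [27.  3.]
side yel [335.  321.2] 90 rel [-4.  25.8]
scene blue [367.5 272.2] 6 rel [ 12.7 -55.6]
scene blue [395.7 280.3] 50 rel [11.1  7.4]
scene blue [423.  277.2] 5 rel [-22.8  56. ]
scene yel [406.5 274.2] 56 rel [-10.3  23.2]
```

View pics/fin.png

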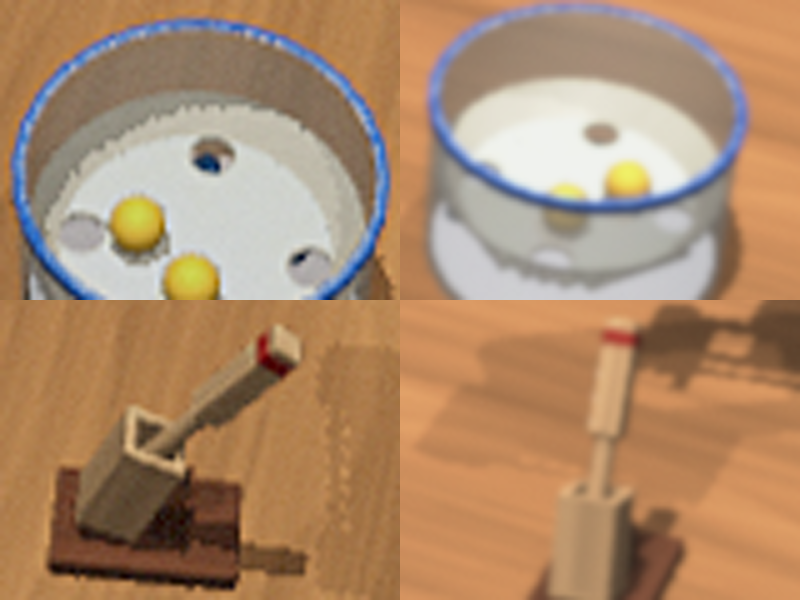

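The final picture shows the stick back in its rest, with its top at (285,345) as before. The plate holds only the two yellow beads, and blue shows below the holes at (210,160) and (298,258). Handing in.

```bash
python3 -c "
from bench import ctrl
print(ctrl.hand_in())"
```

```text
the job is handed in; nothing more can be done
None
```

The job is handed in at about 27 s: no blue bead is left on the plate, both yellow ones are still on it, the stick stands back in its rest, and the arm never went near the mug, ink bottle or paint jar.

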